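Free the degreased heat sink and lift it with tongs

ROBOT

A 6-joint arm with a two-finger parallel gripper is mounted at the origin on the work surface. World frame = base frame: x ahead of the robot, y to its left, z up, the work surface at z = 0. Lengths are in m, angles in degrees, forces in N, time in s.
With the tool pointing down it reaches from about 0.3 to 0.75 m from the base axis. Payload 8.5 kg.
Tool frame: the origin (TCP) lies on the centre line of the jaws, within the pads' length; the fingertips stand 25 mm ahead of it and the grasp point (between the pads) lies 6 mm ahead of it; z points along the fingers, y is the line along which they close (so a half turn about z gives the same grasp; the last joint's range is limited). The gripper opens to 85 mm and grips with 20 to 120 N. Pads are 22 mm wide; open, the fingers measure 114 mm over their backs; the gripper's body (76 mm by 85 mm) begins 54 mm behind the grasp point. The pads swing forward as they close: fully open they stand 13 mm farther back than shut.
Start: joints at [-75.59, 21.807, 74.336, -0, 83.858, -12.336], TCP at [0.248, -0.491, 0.235] pointing down, gripper open.
Joint ranges: [-178.18, 178.18], [-50.72, 133.34], [12.68, 142.11], [-81.47, 261.47], [9.98, 163.14], [-165.26, 165.26]. Speed limits (degrees/s): [136.94, 136.94, 180, 180, 180, 180].

INTERFACE

Orientations are given as a 3x3 rotation matrix whose columns are the frame's x, y, z axes.
In Python, from rig import telemetry, optics, env gives the robot as it stands.
- The arm moves only by the tool send_rows, never from a script. Its argument "deltas" is a list that holds one entry, the list of rows, each a list of 7 numbers: the shift along the tool's x, y, z in m, then the turn, a rotation vector about the tool's x, y, z in rad, then the opening, from -1 (shut) to 1 (fully open), so that 0 is half open. In form: [[[x, y, z, ax, ay, az, grip], ...]]. A call has 1 to 12 rows; each row shifts and turns the commanded pose from where the row before left it, along the tool's axes as they then stand; what a row does not reach is not made up. A row lasts 1/8 s, in which the tool goes at most 62.5 mm and 10.7 degrees, less where a joint would pass 70% of its speed; a pose out of reach is approached as far as the arm can. A call is refused whole if a number of a shift passes 0.0625 or a number of a turn 0.188, either way. A call with a gripper value outside its range is refused whole. The fingers move at their own pace and stop on an object; "squeeze" is the grip in N (left out, the last holds). Time passes only in rows, so rows that do not move let the fingers close. It gives the time, the measured TCP pose, the force, the opening and the grip force at its end, in the units of the state.
- telemetry.observe(): the state, without advancing time (a new reading comes with each control period).
- optics.get_image(name): name is "scene" or "top" or "wrist"; returns a dict with "image" (420x560x3 uint8, red, green, blue), "range_z" (420x560 float32, m along the optical axis (not along the pixel's ray), 0 where there is no reading), "K" (3x3 intrinsics, pixels), "rvec" (rotation vector, rad) and "tvec" (3), from world to camera coordinates, as OpenCV has them; the wrist camera has in their place "hand_eye" (4x4, takes a point from camera to tool coordinates, whose origin is the TCP and whose axes are the flange's). Camera axes: x right, y down, z forward; pixel columns grow to the right and rows downward; lengths in m; the calibration is good to about 2 mm. A picture is of the moment at which its call begins: read the wrist's pose just before it.
- env.close_job(): hands the job in; it is judged then, once.
The state is a dict: "time_s": time; "q": joint angles; "qvel": joint speeds; "joint_efforts": joint torques, N m; "position": TCP position; "tool_rot": TCP orientation; "ft_force": force on the tool from outside, world axes, zero at the start; "wrist_torque": the same for the moment, N m; "grip_width": finger opening in m; "gripper_force": force on a finger pad.
Only numpy, scipy, OpenCV 4.12 (cv2) and the standard library are available. Lean on these libraries where they do the work, as an engineer would, in place of code of your own. Each camera call takes 0.05 s, during which the arm holds its last target. There are 200 camera calls.

TASK

Swing the cam lever of the small clamping fixture all the way round so that its sliding jaw frees the little heat sink. Then pick up the spring tongs from their rest, close their tips on the heat sink, lift it upright about 15 cm above the desk and finish still holding it there in the tongs, motionless. It has just been degreased, so nothing but the tongs may touch it; leave the lever in its free position and the dish, the big heat-sink block and the power box where they are.

Things in the scene. Friction and masses are not known exactly. Their poses are not given: they have to be found in the camera images.
- fixture: Dark steel clamping fixture, fixed. Origin on the desk under the middle of the seated heat sink. Base plate x -35 to +50, y -45 to +105, 14 mm high; a fence at y -30 to -20 and stops within x +-23 are 21 mm high. On the +y side a low aluminium jaw (top 25 mm above the desk) hooks 6 mm over the heat sink's flange; the lever slides it to +y, 8 mm per rad.
- lever_pivot (a point): Vertical pivot axis of the cam lever, 75 mm along the fixture's +y from its origin; point 14.5 mm above the desk. The hub is 26 mm across, its top 36 mm above the desk. Axes like the fixture's.
- lever (a joint): Cam lever on the fixture, turning about a vertical pivot: 0 = locked, lever points along the fixture's +x; it grows counter-clockwise seen from above to its stop at 1.57 rad = free, lever points along the fixture's +y. It starts near 0 (0 to 0.2) and stays where it is left; about 1 to 2 N at the knob moves it.
- lever_knob (a point): Centre (47 mm above the desk) of the upright black knob at the end of the lever: a cylinder 16 mm across from 31.5 to 62.5 mm above the desk, 55 mm from the pivot. Below it is the flat steel lever, 11 mm wide, z 26.5 to 32.5 mm. The knob turns with the lever.
- sink_mid (a point): Centre, half-way up, of the loose finned aluminium heat sink (about 40 g, 40 mm high), upright in the fixture, axes like the fixture's, z up; underside 14 mm, top 54 mm above the desk. Body 24 mm in x, 22 mm in y; the tongs take it across y on its flat outer fins. At its foot a flange 30 (x) by 40 (y) by 4 mm.
- tongs_grip (a point): Grip place of the loose spring tongs (100 g), midway between the arms, half-way up them (20 mm high), 40 mm above the desk on the rest. x runs to the tips, y across. Flat black sleeves at x -28 to +30 are 61 mm over their outsides when open. The arms, geared to move alike, turn on pins 105 mm behind; joint end 131 mm behind. Squeezed across y each sleeve resists 1.6 N per mm; released, they open.
- tongs_tips (a point): Middle between the flat jaw pads of the tongs (30 mm long, 20 mm high), 75 mm ahead of the grip place on the joint end's centre line; same axes. Pad gap 51 mm open, about 40 mm with the sleeves squeezed to 55 mm over their outsides (good for carrying open), 22 mm (heat sink) at 44 mm; stop near 9 mm. To hold the heat sink squeeze with 30 to 45 N.
- rest: Wooden rest fixed to the desk that the tongs lie on. Origin on the desk 70 mm ahead of the tongs' grip place (give or take a few mm), x along the tongs. A base strip 8 mm high, 50 mm wide, carries two 30 mm high blocks: one at x -36 to -14 (76 mm wide in y), one at x -189 to -155 (50 mm wide). Between them the tongs lie free above the strip.
- dish: Bystander: white ceramic dish, 90 mm across, 28 mm high. Origin at its underside.
- block: Bystander: big finned aluminium heat-sink block, 60 x 70 x 35 mm. Origin at its underside.
- powerbox: Bystander: grey power box 90 x 110 x 50 mm with a silver toggle on top (80 mm high in all). Origin at its underside.
Things that resemble listed ones, but are neither listed nor needed, are in the scene too. Of the things shaped like the rest, the wooden one is meant. Leave any yellow look-alike of the fixture alone.

How it is judged:
By the outcome, as a careful person would: the job done as asked, in the order asked, and still so for the second after the job is handed in, while the arm keeps its last pose, push and grip.
It also fails if it takes over 72 s, if anything falls off the work surface, if the arm or the gripper's body presses on something with over 40 N, if the wrist force passes 120 N, or if a joint passes its speed limit or range.

## Working session

There is one attempt and no reset: what is moved stays moved. The work goes in short steps, Python scripts to look and compute and a tool call to move; the robot and the scene stay as the last step left them, time stands still between calls to the robot, and variables do not carry over. Pictures are saved under pics/ and viewed, at most 14 in all, crops included, and the job is handed in when it is done.

Besides the shell and the picture viewer there is one more tool, called after "Request:" as name(argument=value, ...) on one line, values as JSON. send_rows: Moves the arm, as the interface text tells. Its arguments: {"type":"object","properties":{"deltas":{"type":"array"},"squeeze":{"type":"number"}},"required":["deltas"]}

```bash
ls; mkdir -p pics; cat > h.py <<'E'
import numpy as np, cv2
from rig import telemetry, optics, env
def grab(n):
    s=telemetry.observe(); d=optics.get_image(n)
    if 'rvec' in d:
        R=cv2.Rodrigues(np.array(d['rvec'],float))[0]; t=np.array(d['tvec'],float).ravel()
        d['R']=R.T; d['c']=-R.T@t
    else:
        H=np.array(d['hand_eye']); T=np.eye(4); T[:3,:3]=s['tool_rot']; T[:3,3]=s['position']; W=T@H
        d['R']=W[:3,:3]; d['c']=W[:3,3]
    d['K']=np.array(d['K']); return d
def ray(d,u,v,z):
    r=d['R']@np.linalg.inv(d['K'])@np.array([u,v,1.]); return d['c']+r*(z-d['c'][2])/r[2]
def cloud(d):
    v,u=np.mgrid[:420,:560]; Z=d['range_z']; p=np.stack([u,v,np.ones_like(u)],-1)@np.linalg.inv(d['K']).T*Z[...,None]
    return p@d['R'].T+d['c']
def save(d,n): cv2.imwrite('pics/'+n,d['image'][...,::-1])
E
python3 - <<'E'
from h import *
a=grab('top');save(a,'top.png');print(a['c'],a['K'][0,0]);b=grab('scene');save(b,'scene.png');print(b['c']);print(telemetry.observe())
E
```

```text
pics
[0.40423645 0.0133953  0.99936016] 381.6644499882048
[1.32195394 0.08925068 0.90929962]
{'time_s': 0.1, 'q': array([-7.55895439e+01,  2.18374038e+01,  7.43790209e+01, -1.06706268e-03,
        8.38562089e+01, -1.23330332e+01]), 'qvel': array([ 0.03160417,  0.04668784, -0.20142769, -0.00053085, -0.0615054 ,
        0.06894161]), 'joint_efforts': array([ 3.23503984e-03, -4.49216437e+01, -2.31661177e+01, -2.16558597e-04,
        3.66956054e-03,  2.61908298e-05]), 'position': array([ 0.24745246, -0.49091248,  0.23487912]), 'tool_rot': array([[ 8.93029223e-01,  4.49998550e-01, -3.33421287e-04],
       [ 4.49998603e-01, -8.93028421e-01,  1.22320257e-03],
       [ 2.52684696e-04, -1.24239475e-03, -9.99999196e-01]]), 'ft_force': array([0.07575259, 1.33236628, 0.50648212]), 'wrist_torque': array([-0.02353693, -0.00208531,  0.03738971]), 'gripper_force': 0.0, 'grip_width': 0.08574936024644561}
```

View pics/top.png

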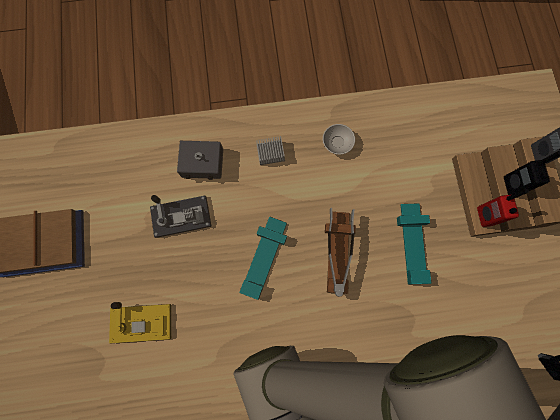

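View pics/scene.png

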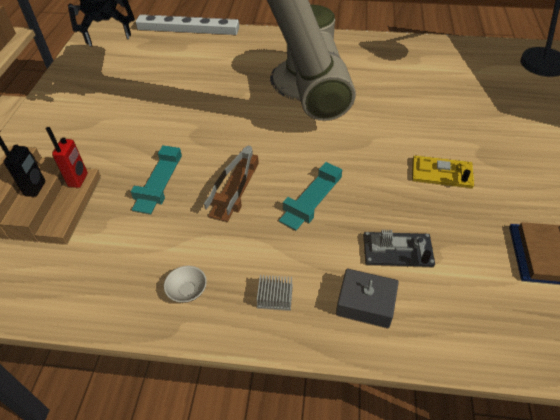

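The top view shows the dark fixture at about (180,215) with its knob at (156,200) and hub at about (160,222). The tongs lie on the wooden rest at (341,250), tips up (+x) and joint end at (340,293). The scene view agrees.

```bash
python3 - <<'E'
from h import *
a=grab('top');P=cloud(a)
def rect(box,lo,hi):
    x0,y0,x1,y1=box;q=P[y0:y1,x0:x1].reshape(-1,3);q=q[(q[:,2]>lo)&(q[:,2]<hi)]
    r=cv2.minAreaRect(q[:,:2].astype(np.float32)*1000);print(box,len(q),r,q.mean(0)*1000);return q
# noise of desk
q=P[300:330,200:230].reshape(-1,3);print('desk',q[:,2].mean(),q[:,2].std())
rect((140,185,222,245),.009,.07)
rect((140,185,222,245),.055,.07); rect((165,195,222,245),.045,.058)
rect((315,200,372,305),.02,.08);rect((315,200,372,305),.038,.08);rect((315,280,372,305),.03,.08)
q=P[200:305,315:372].reshape(-1,3);print(np.histogram(q[:,2],bins=np.arange(-.005,.08,.005)))
rect((175,130,228,185),.04,.06);rect((255,130,292,170),.02,.05);rect((318,118,360,160),.01,.05)
print([rect(b,.01,.05) is None for b in [(235,210,292,303),(395,198,440,292)]])
im=cv2.resize(a['image'][180:310,140:380],None,fx=3.3,fy=3.3,interpolation=2);cv2.imwrite('pics/crop.png',im[...,::-1])
E
```

```text
desk 0.005572169918330731 0.06642176694430947
(140, 185, 222, 245) 1869 ((647.7384033203125, 254.63006591796875), (95.83484649658203, 150.97222900390625), 3.724424362182617) [641.85289994 254.36375999  20.86053629]
(140, 185, 222, 245) 47 ((659.265625, 263.6213073730469), (114.1463851928711, 14.6730318069458), 56.25906753540039) [671.16478409 281.05904661  60.61272074]
(165, 195, 222, 245) 85 ((637.2805786132812, 223.73220825195312), (24.95079803466797, 22.070411682128906), 4.133689880371094) [636.67559447 223.15720987  51.86672806]
(315, 200, 372, 305) 904 ((490.6175537109375, -146.41049194335938), (76.18386840820312, 218.73544311523438), 79.82682800292969) [ 485.56085123 -142.95466026   40.2081359 ]
(315, 200, 372, 305) 451 ((490.67919921875, -146.0670623779297), (64.2624740600586, 218.73544311523438), 79.82682800292969) [ 478.26546965 -142.70817161   49.23835556]
(315, 280, 372, 305) 252 ((402.96429443359375, -126.9501724243164), (50.938812255859375, 39.054542541503906), 82.44254302978516) [ 405.27697713 -126.10709649   41.78716102]
(array([1071, 2930,  726,  308,   15,    8,  107
[... 379 characters left out ...]
53662288]
(255, 130, 292, 170) 282 ((790.5917358398438, -5.244937896728516), (62.32939529418945, 66.94171905517578), 2.115166664123535) [788.29019723  -7.25116449  33.88386618]
(318, 118, 360, 160) 611 ((795.3411865234375, -192.6576385498047), (87.12053680419922, 86.30435943603516), 33.00053787231445) [ 801.04806684 -195.93970602   19.91084239]
(235, 210, 292, 303) 884 ((506.09820556640625, 48.24800491333008), (76.01521301269531, 209.59486389160156), 62.40578079223633) [501.57881084  50.42232395  23.40007096]
(395, 198, 440, 292) 939 ((491.1866149902344, -343.04071044921875), (76.98998260498047, 207.6788330078125), 82.47227478027344) [ 481.7560886  -341.93273198   23.1741482 ]
[False, False]
```

View pics/crop.png

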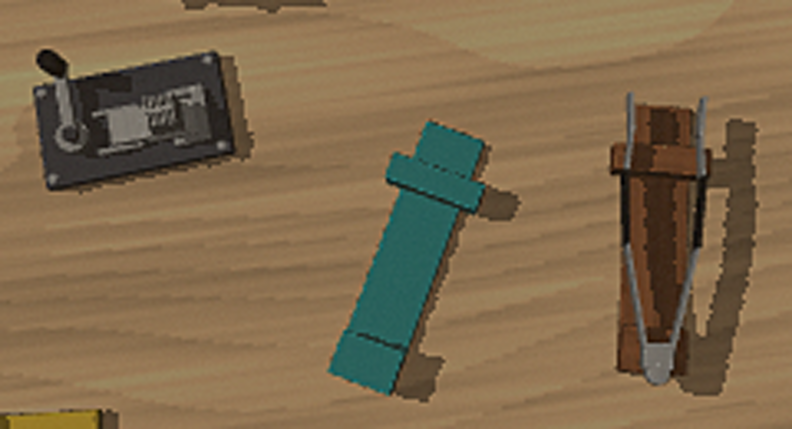

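Request:
send_rows(deltas=[[[0.047,-0.035,-0.008,0,0,0,1],[0.047,-0.035,-0.008,0,0,0,1],[0.047,-0.035,-0.008,0,0,0,1],[0.047,-0.035,-0.008,0,0,0,1],[0.047,-0.035,-0.008,0,0,0,1],[0.047,-0.035,-0.008,0,0,0,1],[0.047,-0.035,-0.008,0,0,0,1],[0.047,-0.035,-0.008,0,0,0,1],[0.047,-0.035,0,0,0,0,0.5],[0.047,-0.035,0,0,0,0,0],[0.047,-0.035,0,0,0,0,0],[0.047,-0.035,0,0,0,0,0]]])

```text
time_s: 1.65
position: [0.5627, 0.1397, 0.2992]
tool_rot: [[0.893, 0.45, -0.0], [0.45, -0.893, -0.0], [-0.0, -0.0, -1.0]]
ft_force: [0.5, -0.7, -0.1]
grip_width: 0.0427
gripper_force: 0.0
```

Request:
send_rows(deltas=[[[0.047,-0.035,0,0,0,0,0],[0,0,0,0,0,0.13,0],[0,0,0,0,0,0.13,0],[0,0,0,0,0,0.136,0],[0,0,0,0,0,0,0]]])

```text
time_s: 2.28
position: [0.5883, 0.1902, 0.2991]
tool_rot: [[0.997, 0.072, -0.001], [0.072, -0.997, -0.0], [-0.001, -0.0, -1.0]]
ft_force: [-1.0, -0.4, -0.6]
grip_width: 0.0427
gripper_force: 0.0
```

```bash
python3 - <<'E'
from h import *
s=telemetry.observe();print(s['time_s'],s['position'],s['tool_rot'],s['q'],s['grip_width'])
a=grab('wrist');print(a['c'],a['hand_eye']);save(a,'w1.png')
P=cloud(a)
for lo,hi in [(.008,.018),(.045,.057),(.058,.07)]:
    m=((P[...,2]>lo)&(P[...,2]<hi)&(P[...,0]>.58)&(P[...,0]<.74)&(P[...,1]>.16)&(P[...,1]<.36)).astype(np.uint8)
    n,l,st,ce=cv2.connectedComponentsWithStats(m)
    for i in range(1,n):
        if st[i,4]>60:
            q=P[l==i]; print(lo,st[i],ce[i],cv2.minAreaRect(q[:,:2].astype(np.float32)*1000),q.mean(0))
E
```

```text
2.275 [0.58831155 0.19017637 0.29909292] [[ 9.97406090e-01  7.19764613e-02 -6.92993483e-04]
 [ 7.19764456e-02 -9.97406331e-01 -4.75761211e-05]
 [-6.94620448e-04 -2.42649476e-06 -9.99999759e-01]] [6.95775205e+00 2.72316703e+01 5.50854479e+01 2.12325582e-03
 9.77226252e+01 9.28305200e+01] 0.042670424960708934
[0.666754   0.19679688 0.43729687] [[ 3.95295287e-04 -9.50198688e-01 -3.11644503e-01  7.86194926e-02]
 [ 9.99999922e-01  3.84067541e-04  9.74019524e-05 -9.57667757e-04]
 [ 2.71413304e-05 -3.11644517e-01  9.50198766e-01 -1.38258589e-01]
 [ 0.00000000e+00  0.00000000e+00  0.00000000e+00  1.00000000e+00]]
0.008 [ 154   80  130   75 6517] [220.29906399 114.15329139] ((642.7755126953125, 257.26397705078125), (84.54606628417969, 150.5947723388672), 4.7817301750183105) [0.64667392 0.2566366  0.01371223]
0.045 [233 116  21  23 350] [242.76857143 127.08857143] ((637.1357421875, 226.5417022705078), (23.446861267089844, 22.12948226928711), 4.231324195861816) [0.6371506  0.22649742 0.05149429]
0.058 [158  64  16  17 202] [165.17326733  72.02475248] ((686.2825317382812, 306.5939025878906), (14.604961395263672, 15.21122932434082), 85.51313018798828) [0.68636543 0.30645707 0.06171997]
```

View pics/w1.png

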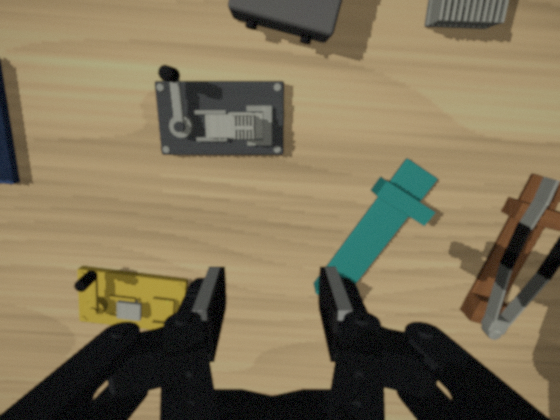

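The wrist view shows the fixture at (220,118), knob at (168,73) and seated sink at (243,127). The sizes check out: plate 85×151, sink 23×22, knob 15 mm at 62 mm high. That puts the fixture origin at (0.637,0.2266) with yaw 4.5° and the lever near 0.

Request:
send_rows(deltas=[[[0.034,-0.0363,0,0,0,0,-0.3],[0.034,-0.0363,0,0,0,0,-0.3],[0.034,-0.0363,0,0,0,0,-0.3],[0,0,0.05,0,0,0,-0.3],[0,0,0.05,0,0,0,-0.3],[0,0,0.05,0,0,0,-0.3],[0,0,0,0,0,0,-0.3],[0,0,0,0,0,0,-0.3]]])

```text
time_s: 3.32
position: [0.6834, 0.3062, 0.1521]
tool_rot: [[0.997, 0.072, 0.004], [0.072, -0.997, 0.001], [0.004, -0.001, -1.0]]
ft_force: [0.1, 0.5, -0.2]
grip_width: 0.0301
gripper_force: 0.0
```

```bash
python3 - <<'E'
from h import *
s=telemetry.observe();print(s['time_s'],s['position'],s['tool_rot'][:,0],s['q'],s['grip_width'])
a=grab('wrist');save(a,'w2.png')
P=cloud(a)
m=(P[...,2]>.055)&(P[...,2]<.068)&(abs(P[...,0]-.686)<.03)&(abs(P[...,1]-.3065)<.03)
q=P[m];print(len(q),q.mean(0) if len(q) else 0,np.array(s['tool_rot']).T@(q.mean(0)-s['position']))
E
```

```text
3.325 [0.68335698 0.30618612 0.15213943] [0.99741291 0.07178846 0.00372846] [ 1.51079417e+01  4.59880564e+01  4.31553250e+01 -1.30198066e-03
  9.06392544e+01  1.00991104e+02] 0.030060106173221145
407 [0.68748192 0.30715145 0.06145094] [ 0.00384544 -0.00060313  0.0907039 ]
```

View pics/w2.png

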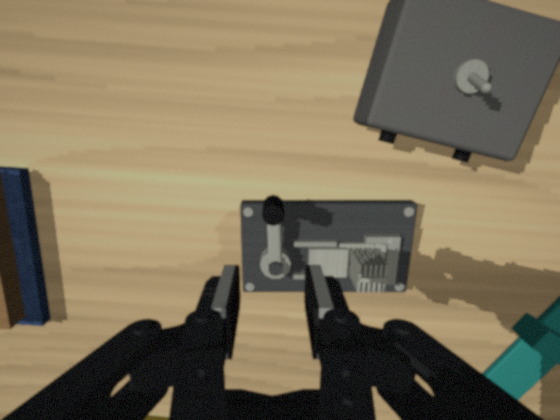

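Request:
send_rows(deltas=[[[0,0,0.044,0,0,0,-0.3],[0,0,0.043,0,0,0,-0.3],[0,0,0,0,0,0,-0.3],[-0.0005,-0.0072,0,0,0,-0.14,-0.3],[-0.0005,-0.0072,0,0,0,-0.14,-0.3],[-0.0005,-0.0072,0,0,0,-0.14,-0.3],[0,0,0,0,0,0,-0.3]]])

```text
time_s: 4.25
position: [0.6776, 0.3276, 0.0662]
tool_rot: [[0.882, 0.471, 0.005], [0.471, -0.882, 0.002], [0.005, 0.001, -1.0]]
ft_force: [-0.9, 0.4, 0.9]
grip_width: 0.0302
gripper_force: 0.6
```

Request:
send_rows(deltas=[[[-0.0005,-0.0074,0,0,0,-0.14,-0.3],[-0.0005,-0.0074,0,0,0,-0.14,-0.3],[-0.0005,-0.0074,0,0,0,-0.14,-0.3],[-0.0005,-0.0074,0,0,0,-0.14,-0.3],[-0.0005,-0.0074,0,0,0,-0.14,-0.3],[-0.0005,-0.0074,0,0,0,-0.14,-0.3],[-0.0005,-0.0074,0,0,0,-0.14,-0.3],[-0.0005,-0.0074,0,0,0,-0.14,-0.3],[0,0,0,0,0,0,-0.3]]])

```text
time_s: 5.38
position: [0.6288, 0.3546, 0.0659]
tool_rot: [[-0.037, 0.999, 0.004], [0.999, 0.037, 0.001], [0.001, 0.004, -1.0]]
ft_force: [-1.8, -2.5, 8.1]
grip_width: 0.0299
gripper_force: 3.9
```

Request:
send_rows(deltas=[[[0,-0.003,0,0,0,0,-0.3],[0,-0.003,0,0,0,0,-0.3],[0,-0.002,0,0,0,0,-0.3],[0,0,0,0,0,0,-0.3]]])

```text
time_s: 5.88
position: [0.6216, 0.3552, 0.0659]
tool_rot: [[-0.035, 0.999, 0.006], [0.999, 0.035, 0.003], [0.003, 0.006, -1.0]]
ft_force: [0.1, 2.6, 6.4]
grip_width: 0.0299
gripper_force: 3.3
```

Request:
send_rows(deltas=[[[0,-0.002,0,0,0,0,-0.3],[0,-0.002,0,0,0,0,-0.3],[0,0,0,0,0,0,-0.3]]])

```text
time_s: 6.25
position: [0.6176, 0.3551, 0.0659]
tool_rot: [[-0.035, 0.999, 0.006], [0.999, 0.035, 0.003], [0.003, 0.006, -1.0]]
ft_force: [1.3, 2.2, 6.0]
grip_width: 0.0301
gripper_force: 3.2
```

Request:
send_rows(deltas=[[[0,-0.002,0,0,0,0,-0.3],[0,-0.002,0,0,0,0,-0.3],[0,0,0,0,0,0,-0.3]]])

```text
time_s: 6.62
position: [0.6136, 0.3549, 0.0659]
tool_rot: [[-0.035, 0.999, 0.006], [0.999, 0.035, 0.003], [0.003, 0.006, -1.0]]
ft_force: [-0.4, 1.7, 6.8]
grip_width: 0.0298
gripper_force: 3.3
```

```bash
python3 - <<'E'
from h import *
a=grab('wrist');P=cloud(a);save(a,'w3.png')
m=(P[...,2]>.056)&(P[...,2]<.066)&(abs(P[...,0]-.627)<.02)&(abs(P[...,1]-.356)<.02);print(P[m].mean(0),m.sum(),np.ptp(P[m],axis=0))
b=grab('top');P=cloud(b);m=(P[...,2]>.053)&(P[...,2]<.068)&(abs(P[...,0]-.627)<.025)&(abs(P[...,1]-.356)<.025);print(m.sum())
E
```

```text
[0.63833625 0.36078718 0.06118595] 286 [0.01860322 0.02007755 0.00982766]
15
```

View pics/w3.png

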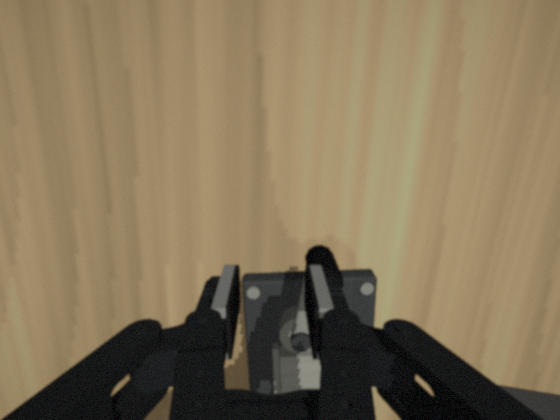

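```bash
python3 - <<'E'
from h import *
s=telemetry.observe();print(s['position'])
a=grab('wrist');P=cloud(a)
for (u,v) in [(319,250),(325,255),(312,255),(319,262),(335,265),(318,272),(312,272),(320,285),(330,270),(230,270),(236,285),(298,320),(298,340),(335,290),(340,310),(253,293),(367,289)]: print(u,v,(P[v,u]*1000).round(1),a['image'][v,u])
cv2.imwrite('pics/w3c.png',cv2.resize(a['image'][220:400,190:400],None,fx=3.3,fy=3.3,interpolation=2)[...,::-1].clip(0,127)*2)
E
```

```text
[0.61362854 0.35488409 0.06588351]
319 250 [636.5 363.4  40.7] [16 17 18]
325 255 [638.6 363.5  46.9] [12 20 18]
312 255 [632.6 361.8  43.7] [12 13 11]
319 262 [634.8 362.7  53.5] [18 15 16]
335 265 [642.3 362.1  55.1] [14 15  9]
318 272 [631.5 366.9  72.1] [104 106 100]
312 272 [628.7 367.4  73.1] [95 97 92]
320 285 [630.6 367.5  84.1] [103 104 100]
330 270 [638.8 362.5  61.2] [17 18 16]
230 270 [593.8 366.5  71.7] [102 102  98]
236 285 [596.8 361.7  75.8] [2 3 7]
298 320 [629.2 313.9  31.1] [122 124 116]
298 340 [629.5 303.3  35.5] [57 59 59]
335 290 [637.3 363.9  81.5] [31 31 29]
340 310 [634.  370.6 105.8] [25 28 24]
253 293 [601.9 321.6  15.2] [127 128 119]
367 289 [673.  326.3  14.6] [130 132 123]
```

View pics/w3c.png

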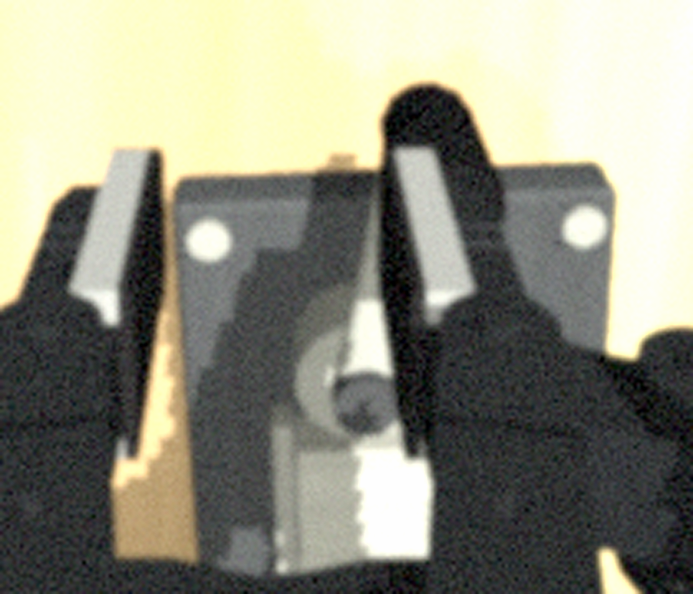

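```bash
python3 - <<'E'
from h import *
s=telemetry.observe()
a=grab('wrist');P=cloud(a);R=np.array(s['tool_rot'])
T=(P-s['position'])@R
for u,v in [(228,266),(226,272),(222,285),(219,300),(231,266),(236,268),(238,275),(230,280),(318,267),(320,275),(324,290)]: print(u,v,(T[v,u]*1000).round(1), a['range_z'][v,u])
def rt(u,v,yt=None,xt=None):
    r=R.T@a['R']@np.linalg.inv(a['K'])@np.array([u,v,1.]);c=R.T@(a['c']-s['position'])
    return (c+r*((xt-c[0])/r[0])).round(4) if xt is not None else (c+r*((yt-c[1])/r[1])).round(4)
for u,v in [(228,265),(237,265),(318,265),(309,265)]: print(u,v,rt(u,v,xt=.011),rt(u,v,yt=.015 if u>270 else -.015))
E
```

```text
228 266 [ 12.2 -20.7  -2. ] 0.15097062
226 272 [ 11.8 -21.   -6.8] 0.14644815
222 285 [ 12.1 -21.1 -18.1] 0.13561884
219 300 [ 12.  -20.7 -28.8] 0.125521
231 266 [ 11.6 -19.5  -0.9] 0.15216018
236 268 [ 12.1 -17.   -3.7] 0.14931773
238 275 [  6.9 -16.6  -0.2] 0.15426312
230 280 [ 11.9 -18.5 -13.9] 0.13972531
318 267 [11.8 18.8 -2.2] 0.15091899
320 275 [12.  18.6 -9.9] 0.1435188
324 290 [ 11.7  18.6 -21.3] 0.1327504
228 265 [ 0.011  -0.0211  0.0014] [ 0.0329 -0.015  -0.0423]
237 265 [ 0.011  -0.0171  0.0014] [ 0.0204 -0.015  -0.0175]
318 265 [0.011  0.0192 0.0014] [ 0.0253  0.015  -0.0272]
309 265 [0.011  0.0152 0.0014] [ 0.0119  0.015  -0.0003]
```

The fingertips turn out to stand only about 1 mm ahead of the TCP at this opening. They rode over the top of the knob and left the lever at about 80°. I'll lift, measure and push again from lower down.

Request:
send_rows(deltas=[[[0,0,-0.03,0,0,0,-0.3],[-0.03,0.024,-0.02,0,0,0,-0.3],[0,0,0,0,0,0,-0.3]]])

```text
time_s: 7.2
position: [0.6397, 0.3234, 0.1158]
tool_rot: [[-0.033, 0.999, 0.006], [0.999, 0.033, 0.002], [0.001, 0.006, -1.0]]
ft_force: [-0.1, 0.1, -0.8]
grip_width: 0.0297
gripper_force: 0.0
```

```bash
cat > knob.py <<'E'
from h import *
s=telemetry.observe();R=np.array(s['tool_rot']);print(s['position'],s['ft_force'],s['grip_width'])
a=grab('wrist');P=cloud(a);T=(P-s['position'])@R
m=((P[...,2]>.057)&(P[...,2]<.066)&(abs(P[...,0]-.635)<.06)&(abs(P[...,1]-.35)<.04)).astype(np.uint8)
n,l,st,ce=cv2.connectedComponentsWithStats(m)
for i in range(1,n):
    if st[i,4]>80: q=P[l==i];print(st[i,4],(q.mean(0)*1000).round(1),'tool',(T[l==i].mean(0)*1000).round(1),cv2.minAreaRect(q[:,:2].astype(np.float32)*1000)[1], 'lever deg',np.degrees(np.arctan2(q[:,1].mean()-.3014,q[:,0].mean()-.6314))-4.5)
q=T[(abs(abs(T[...,1])-.018)<.006)&(abs(T[...,0])<.013)&(T[...,2]>-.03)&(T[...,2]<.035)];print('finger z max tool',np.percentile(q[:,2],[50,90,98,100]) if len(q) else None)
E
python3 knob.py
```

```text
[0.63965228 0.32341487 0.11582472] [-0.10638762  0.11228632 -0.76291557] 0.029748228325369944
581 [637.5 356.5  61.8] tool [33.  -1.4 54.1] (15.527924537658691, 15.086853981018066) lever deg 79.20038377701094
finger z max tool [-0.01689865 -0.00340691  0.00059173  0.00461218]
```

Request:
send_rows(deltas=[[[0.028,-0.001,0,0,0,0,-0.3],[0,0,0.037,0,0,0,-0.3],[0,0,0.036,0,0,0,-0.3],[0,0,0,0,0,0,-0.3]]])

```text
time_s: 7.75
position: [0.6328, 0.3532, 0.0365]
tool_rot: [[-0.039, 0.999, -0.006], [0.999, 0.039, -0.002], [-0.002, -0.006, -1.0]]
ft_force: [0.8, -0.7, -0.3]
grip_width: 0.0298
gripper_force: 0.0
```

Request:
send_rows(deltas=[[[0,-0.004,0,0,0,0,-0.3],[0,-0.004,0,0,0,0,-0.3],[0,-0.003,0,0,0,0,-0.3],[0,-0.003,0,0,0,0,-0.3],[0,0,0,0,0,0,-0.3]]])

```text
time_s: 8.38
position: [0.6217, 0.3527, 0.0404]
tool_rot: [[-0.04, 0.999, 0.003], [0.999, 0.04, 0.001], [0.001, 0.003, -1.0]]
ft_force: [4.0, 0.9, 2.4]
grip_width: 0.0298
gripper_force: 2.1
```

Request:
send_rows(deltas=[[[0,-0.0015,0,0,0,0,-0.3],[0,-0.0015,0,0,0,0,-0.3],[0,0,0,0,0,0,-0.3]]])

```text
time_s: 8.75
position: [0.6212, 0.3526, 0.0406]
tool_rot: [[-0.039, 0.999, 0.009], [0.999, 0.039, 0.003], [0.002, 0.009, -1.0]]
ft_force: [15.5, 3.7, -3.4]
grip_width: 0.0297
gripper_force: 7.9
```

The force jumped to 15 N with no further motion, so the lever is at its stop. I'll back off, rise and check.

Request:
send_rows(deltas=[[[0,0.007,0,0,0,0,-0.3],[0,0,-0.04,0,0,0,-0.3],[-0.03,0,-0.05,0,0,0,0.2],[-0.03,0,-0.05,0,0,0,1],[0,0,0,0,0,0,1]]])

```text
time_s: 9.38
position: [0.6285, 0.2912, 0.1843]
tool_rot: [[-0.038, 0.999, 0.007], [0.999, 0.038, 0.002], [0.001, 0.007, -1.0]]
ft_force: [-0.6, 0.8, -0.6]
grip_width: 0.0818
gripper_force: 0.0
```

```bash
sed -i 's/-.03)\&(T/-.04)\&(T/' knob.py; python3 knob.py;  python3 - <<'E'
from h import *
s=telemetry.observe();print(s['q'],s['tool_rot'][:,0])
E
```

```text
[0.62848099 0.29118503 0.18430465] [-0.60310598  0.8127609  -0.63174263] 0.08183326624197272
361 [626.9 356.2  62. ] tool [ 64.8  -0.  122.4] (15.098102569580078, 15.247166633605957) lever deg 90.21627085193505
finger z max tool None
[1.51775153e+01 3.85261959e+01 5.35580467e+01 4.29212784e-03
 8.77844430e+01 1.29655575e+01] [-3.85941927e-02  9.99254794e-01  5.87168987e-04]
```

Request:
send_rows(deltas=[[[-0.0545,-0.0168,-0.009,0,0,0,1],[-0.0545,-0.0168,-0.009,0,0,0,1],[-0.0545,-0.0168,-0.009,0,0,0,1],[-0.0545,-0.0168,-0.009,0,0,0,1],[-0.0545,-0.0168,-0.009,0,0,0,1],[-0.0545,-0.0168,-0.009,0,0,0,1],[-0.0545,-0.0168,0,0,0,0,1],[-0.0545,-0.0168,0,0,0,0,1],[0,0,0,0,0,0.1785,1],[0,0,0,0,0,0.1785,1],[0,0,0,0,0,0.1785,1],[0,0,0,0,0,0.1785,1]]])

```text
time_s: 10.92
position: [0.5099, -0.1474, 0.2317]
tool_rot: [[0.628, 0.778, -0.003], [0.778, -0.628, 0.002], [-0.001, -0.004, -1.0]]
ft_force: [0.3, -0.4, 0.0]
grip_width: 0.0853
gripper_force: 0.0
```

Request:
send_rows(deltas=[[[0,0,0,0,0,0.1785,1],[0,0,0,0,0,0.1785,1],[0,0,0,0,0,0.1785,1],[0,0,0,0,0,0.1785,1],[0,0,0,0,0,0.1785,1],[0,0,0,0,0,0.1785,1],[0,0,0,0,0,0,1]]])

```text
time_s: 11.8
position: [0.51, -0.1476, 0.232]
tool_rot: [[0.985, -0.171, -0.003], [-0.171, -0.985, 0.002], [-0.003, -0.001, -1.0]]
ft_force: [-0.1, 0.7, 0.7]
grip_width: 0.0852
gripper_force: 0.0
```

```bash
cat > tongs.py <<'E'
from h import *
s=telemetry.observe();R=np.array(s['tool_rot']);print(s['position'],R[:,0],s['q'])
a=grab('wrist');P=cloud(a);T=(P-s['position'])@R;save(a,'w4.png')
X=P[...,0];Y=P[...,1];Z=P[...,2]
m=(Z>.043)&(Z<.058)&(abs(X-.49)<.15)&(abs(Y+.146)<.08);q=P[m]
r=cv2.minAreaRect(q[:,:2].astype(np.float32)*1000);print('tongs',m.sum(),r,q[:,2].mean())
d=np.array([np.cos(np.radians(-10.2)),np.sin(np.radians(-10.2))]);n=np.array([-d[1],d[0]])
c=np.array([.5109,-.1497]);l=(q[:,:2]-c)@d*1000;w=(q[:,:2]-c)@n*1000
for x in range(-130,100,15):
    k=abs(l-x)<5
    if k.sum()>4: print(x,k.sum(),w[k&(w>0)].mean() if (k&(w>0)).any() else None,w[k&(w<0)].mean() if (k&(w<0)).any() else None,w[k].min(),w[k].max())
print('l range',l.min(),l.max())
m=(Z>.024)&(Z<.034)&(abs(X-.49)<.15)&(abs(Y+.146)<.08);q=P[m];l=(q[:,:2]-c)@d*1000;w=(q[:,:2]-c)@n*1000
for lo,hi in[(20,70),(-130,-60)]:
    k=(l>lo)&(l<hi);print('block',cv2.minAreaRect(np.stack([l[k],w[k]],1).astype(np.float32)))
q=T[(abs(T[...,0])<.02)&(abs(T[...,1])<.06)&(abs(T[...,1])>.03)&(T[...,2]>-.06)&(T[...,2]<.03)];print('fingers',len(q),np.percentile(q[:,2],[90,98,100]) if len(q) else 0)
E
python3 tongs.py
```

```text
[ 0.50998539 -0.14757859  0.23202728] [ 0.98525064 -0.17109001 -0.00306244] [-2.89287878e+01  2.01143046e+01  7.75757216e+01  6.22254550e-03
  8.24977695e+01  7.09217400e+01]
tongs 2237 ((491.20928955078125, -142.60110473632812), (64.27510833740234, 219.3275146484375), 78.47185516357422) 0.04908979071493895
-130 42 6.080989783470741 -0.8475371593250193 -1.3748438031033507 13.662537267150716
-115 176 8.621080027809887 -2.763817992323791 -6.588571804973039 16.79372221195854
-100 185 9.356563380716238 -3.9318919220207427 -8.40634545782394 17.726162652465224
-85 64 18.776325814308713 -9.157518799348649 -11.33266188194457 20.724988309993368
-70 70 21.581646227521304 -12.872357766804514 -15.127631039804719 23.652422528543635
-55 74 24.466709438369993 -16.146947616412017 -18.708109007946305 27.374563514214096
-40 79 27.385266013868204 -19.781539816737975 -22.281325441132584 30.01170867391003
-25 88 30.03328030861723 -23.126452766191797 -25.73681968700466 31.865160906679048
-10 93 30.69597098843638 -24.382169961601207 -26.40829307748681 32.63548200550998
5 100 31.35597184541743 -25.598051840840288 -27.725335737831486 33.195194422928374
20 105 31.857166116128464 -26.834424557088166 -29.07361969253164 33.7622666170945
35 84 30.612863934594635 -26.13299652266277 -27.707209996165044 32.63763685243479
50 85 29.141947057840248 -24.94534426547796 -26.308078809700785 31.23058412303024
65 122 28.037700610484052 -24.92566558225001 -27.276418917716132 30.127631367139294
80 122 28.877063837089853 -26.325530173041397 -28.547969401316355 31.344370293123607
l range -130.34414841064893 89.61621552509916
block ((44.034576416015625, 1.9843025207519531), (43.049720764160156, 76.1269302368164), 4.527614116668701)
block ((-91.12983703613281, 5.533258438110352), (50.1375846862793, 61.214786529541016), 88.93665313720703)
fingers 10233 [-0.01869885 -0.01203895 -0.00782634]
```

View pics/w4.png

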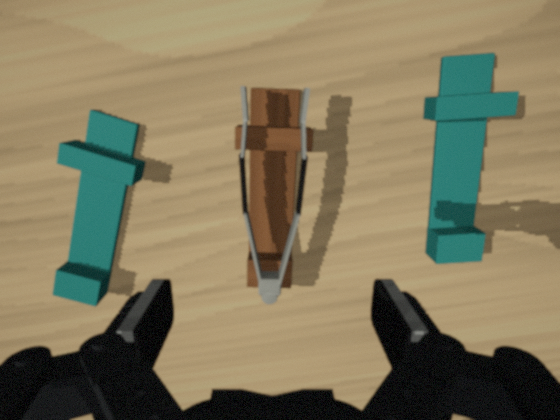

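The view shows the tongs on the wooden rest, with the joint end at (269,290) and sleeves at (243,185) and (303,185). Measured grip place: (0.5114,-0.1469), yaw −11.3°, 61 mm over the sleeves, which matches the given size. I'll descend in stages because the fingertips stand less far forward than stated.

Request:
send_rows(deltas=[[[0.0013,-0.0009,0.05,0,0,0.025,1],[0,0,0.05,0,0,0,1],[0,0,0.05,0,0,0,1],[0,0,0.022,0,0,0,1],[0,0,0,0,0,0,1],[0,0,0,0,0,0,1]]])

```text
time_s: 12.6
position: [0.5122, -0.1478, 0.0623]
tool_rot: [[0.981, -0.196, 0.001], [-0.196, -0.981, -0.001], [0.001, 0.0, -1.0]]
ft_force: [0.6, -0.7, 0.4]
grip_width: 0.0854
gripper_force: 0.0
```

```bash
cat > t2.py <<'E'
from h import *
import sys
s=telemetry.observe();R=np.array(s['tool_rot']);print(s['position'],R[:,0],s['ft_force'],s['grip_width'])
a=grab('wrist');P=cloud(a);T=(P-s['position'])@R;save(a,sys.argv[1])
Z=P[...,2]
# tongs arms in tool frame, ahead of fingers
for x0 in (.02,.035,.05,.065,.08):
    m=(abs(T[...,0]-x0)<.004)&(abs(T[...,1])<.045)&(Z>.03)&(Z<.3)&(T[...,2]<.2)
    y=T[m][:,1]*1000;z=Z[m]*1000
    if m.sum()>5:
        for sg in(-1,1):
            k=(y*sg>12)&(z>z.max()-8) if 0 else (y*sg>12)
            if k.any(): print(x0,sg,k.sum(),'y',np.percentile(y[k],[2,50,98]).round(1),'z',np.percentile(z[k],[2,50,98]).round(1))
q=T[(abs(T[...,0])<.02)&(abs(T[...,1])<.06)&(abs(T[...,1])>.02)&(T[...,2]>-.06)&(T[...,2]<.035)]
print('tip z hist',np.histogram(q[:,2],bins=np.arange(-.03,.036,.005))[0])
E
python3 t2.py w5.png
```

```text
[ 0.51219489 -0.14776009  0.06227238] [ 0.98053986 -0.19631635  0.00121352] [ 0.56230292 -0.74713552  0.35523933] 0.08536840756371643
0.02 -1 613 y [-38.1 -29.3 -21.1] z [ 31.8 135.5 146.1]
0.02 1 663 y [19.2 28.  37.4] z [ 33.2 136.5 146.2]
0.035 -1 395 y [-36.9 -27.4 -12.6] z [30.  31.5 50.5]
0.035 1 406 y [12.8 26.3 36. ] z [30.  33.6 50.6]
0.05 -1 343 y [-36.9 -26.6 -13.8] z [30.  42.7 50.6]
0.05 1 343 y [13.7 25.3 35.1] z [30.1 41.5 50.7]
0.065 -1 303 y [-29.2 -25.9 -24.9] z [31.  49.1 50.9]
0.065 1 305 y [23.9 24.7 28.1] z [31.6 49.  50.9]
0.08 -1 326 y [-30.4 -27.1 -26.1] z [32.  49.1 50.7]
0.08 1 337 y [25.1 26.1 29.4] z [31.8 49.1 51. ]
tip z hist [ 956  839  703  452   64    0    0    0 1354  295  268  249  121]
```

View pics/w5.png

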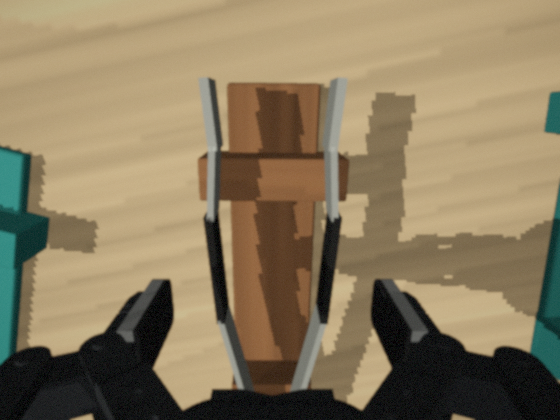

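Request:
send_rows(deltas=[[[0,-0.0008,0.024,0,0,0,1],[0,0,0.012,0,0,0,1],[0,0,0.008,0,0,0,1],[0,0,0,0,0,0,1]]], squeeze=30)

```text
time_s: 13.15
position: [0.5119, -0.1469, 0.0174]
tool_rot: [[0.98, -0.198, -0.0], [-0.198, -0.98, 0.0], [-0.0, -0.0, -1.0]]
ft_force: [0.8, -0.2, -0.0]
grip_width: 0.0849
gripper_force: 0.0
```

Request:
send_rows(deltas=[[[0,0,0,0,0,0,0.5],[0,0,0,0,0,0,0.35],[0,0,0,0,0,0,0.28],[0,0,0,0,0,0,0.28],[0,0,0,0,0,0,0.28]]])

```text
time_s: 13.78
position: [0.5125, -0.1472, 0.0184]
tool_rot: [[0.98, -0.198, 0.002], [-0.198, -0.98, -0.001], [0.002, 0.001, -1.0]]
ft_force: [-0.3, 0.4, 7.2]
grip_width: 0.0548
gripper_force: 6.7
```

```bash
python3 t2.py w6.png
```

```text
[ 0.51248378 -0.1471754   0.01844931] [ 0.98021571 -0.19791985  0.00221275] [-0.27723486  0.44068037  7.20709171] 0.054780010474103046
0.02 -1 907 y [-29.2 -24.7 -15. ] z [ 32.   50.8 102.3]
0.02 1 881 y [14.1 23.3 28.9] z [ 32.   50.5 102.2]
0.035 -1 640 y [-35.8 -23.6 -12.7] z [30.  37.6 50.5]
0.035 1 661 y [13.  22.2 36.9] z [30.  35.4 50.6]
0.05 -1 606 y [-35.5 -22.2 -13. ] z [30.  42.5 50.6]
0.05 1 609 y [13.4 20.6 36.4] z [30.  43.4 50.6]
0.065 -1 589 y [-24.3 -20.9 -20.1] z [31.1 49.  50.7]
0.065 1 581 y [18.4 19.3 22.6] z [31.5 49.1 50.8]
0.08 -1 675 y [-25.1 -21.7 -20.9] z [31.5 49.1 50.9]
0.08 1 672 y [19.1 20.  23.3] z [31.5 49.1 50.8]
tip z hist [1002  836  719  490   95    1    0   92 1352 5482  109    0    0]
```

Request:
send_rows(deltas=[[[0,0,0,0,0,0,0.25],[0,0,-0.005,0,0,0,0.25],[0,0,-0.01,0,0,0,0.25],[0,0,-0.02,0,0,0,0.25],[0,0,-0.03,0,0,0,0.25],[0,0,-0.03,0,0,0,0.25],[0,0,-0.025,0,0,0,0.25],[0,0,-0.01,0,0,0,0.25],[0,0,0,0,0,0,0.25]]])

```text
time_s: 14.95
position: [0.5118, -0.1469, 0.1476]
tool_rot: [[0.98, -0.198, 0.0], [-0.198, -0.98, -0.0], [0.0, 0.0, -1.0]]
ft_force: [-0.2, -0.3, -1.2]
grip_width: 0.0531
gripper_force: 5.7
```

```bash
cat > t3.py <<'E'
from h import *
import sys
s=telemetry.observe();R=np.array(s['tool_rot']);print(s['position'],R[:,0],s['ft_force'],s['grip_width'],s['gripper_force'])
a=grab('wrist');P=cloud(a);T=(P-s['position'])@R;save(a,sys.argv[1])
m=(T[...,0]>.02)&(T[...,0]<.1)&(abs(T[...,1])<.04)&(T[...,2]<.005)&(T[...,2]>-.06);q=T[m]*1000
print('tongs x max',np.percentile(q[:,0],99.5) if len(q) else 0)
for x0 in (30,40,50,65,80):
    k=abs(q[:,0]-x0)<4
    for sg in(-1,1):
        j=k&(q[:,1]*sg>5)
        if j.sum()>5: print(x0,sg,'y',np.percentile(q[j,1],[2,50,98]).round(1),'toolz top',np.percentile(q[j,2],[2,50,98]).round(1))
E
python3 t3.py w7.png
```

```text
[ 0.51184171 -0.14685932  0.14758374] [ 9.80223349e-01 -1.97893851e-01  4.58391377e-04] [-0.1968965  -0.34127372 -1.17942926] 0.05308148036099934 5.681335777044296
tongs x max 87.72522368318303
30 -1 y [-27.9 -23.7 -22.7] toolz top [-32.  -30.2 -12.3]
30 1 y [21.2 22.3 26.5] toolz top [-32.  -30.4 -12.6]
40 -1 y [-25.1 -22.3 -21.5] toolz top [-32.1 -30.4 -12.5]
40 1 y [20.  20.8 23.4] toolz top [-32.3 -30.3 -11.9]
50 -1 y [-23.9 -21.3 -20.5] toolz top [-32.1 -30.4 -12.2]
50 1 y [18.9 19.7 22.4] toolz top [-32.1 -30.4 -12.3]
65 -1 y [-23.3 -19.9 -19.1] toolz top [-32.3 -30.6 -12.4]
65 1 y [17.4 18.3 21.6] toolz top [-32.2 -30.6 -12.4]
80 -1 y [-23.9 -20.6 -19.8] toolz top [-32.4 -30.6 -12.3]
80 1 y [18.1 19.  22.2] toolz top [-32.3 -30.6 -12.4]
```

View pics/w7.png

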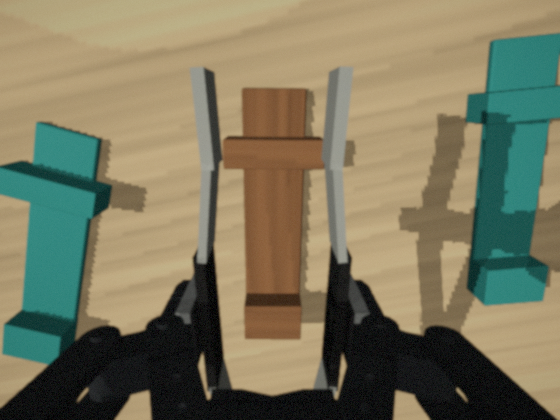

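The tongs are lifted level, with tips at tool x≈74, y≈−0.9 mm and a pad gap of about 38 mm. Next: carry them above the fixture.

Request:
send_rows(deltas=[[[-0.001,-0.015,0,0,0,0,0.25],[-0.002,-0.0325,0,0,0,0,0.25],[-0.002,-0.0325,0,0,0,0,0.25],[-0.002,-0.0325,0,0,0,0,0.25],[-0.002,-0.0325,0,0,0,0,0.25],[-0.002,-0.0325,0,0,0,0,0.25],[-0.002,-0.0325,0,0,0,0,0.25],[-0.002,-0.0325,0,0,0,0,0.25],[-0.002,-0.0325,0,0,0,0,0.25],[-0.002,-0.0325,0,0,0,0,0.25],[-0.002,-0.0325,0,0,0,0,0.25],[-0.001,-0.03,0,0,0,0,0.25]]])

```text
time_s: 16.5
position: [0.5627, 0.2222, 0.1464]
tool_rot: [[0.98, -0.197, -0.002], [-0.197, -0.98, -0.0], [-0.002, 0.001, -1.0]]
ft_force: [0.2, 0.4, -0.4]
grip_width: 0.0533
gripper_force: 5.7
```

Request:
send_rows(deltas=[[[0,0,0,0,0,-0.06,0.25],[0,0,0,0,0,-0.08,0.25],[0,0,0,0,0,-0.08,0.25],[0,0,0,0,0,-0.058,0.25],[0,0,0,0,0,0,0.25],[0,0,0,0,0,0,0.25]]])

```text
time_s: 17.25
position: [0.5632, 0.2206, 0.147]
tool_rot: [[0.997, 0.078, -0.001], [0.078, -0.997, -0.0], [-0.001, 0.0, -1.0]]
ft_force: [0.1, 0.6, -1.2]
grip_width: 0.0534
gripper_force: 5.7
```

```bash
cat >> t3.py <<'E'
Z=P[...,2];X=P[...,0];Y=P[...,1]
for nm,lo,hi in(('sink',.047,.058),('base',.008,.018)):
    m=((Z>lo)&(Z<hi)&(abs(X-.64)<.08)&(abs(Y-.25)<.12)&((abs(Y-.2266)<.02) if nm=='sink' else True)&((abs(X-.637)<.025) if nm=='sink' else True))
    q=P[m][:,:2].astype(np.float32)*1000
    if len(q)>20:
        r=cv2.minAreaRect(q);t=(T[m].mean(0)*1000).round(1);print(nm,len(q),r,'tool mean',t)
E
python3 t3.py w8.png
```

```text
[0.56316013 0.22060426 0.14696798] [ 9.96952076e-01  7.80115376e-02 -8.70564251e-04] [ 0.07039214  0.57530816 -1.18748497] 0.05342334726382488 5.684062913060188
tongs x max 87.95301613333733
30 -1 y [-28.4 -24.1 -23.1] toolz top [-32.  -30.2 -12.3]
30 1 y [20.8 21.9 26. ] toolz top [-32.  -30.3 -12.2]
40 -1 y [-25.6 -22.8 -22. ] toolz top [-32.  -30.2 -12.5]
40 1 y [19.6 20.5 23. ] toolz top [-32.  -30.4 -11.8]
50 -1 y [-24.4 -21.7 -20.9] toolz top [-31.9 -30.3 -11.5]
50 1 y [18.4 19.3 22. ] toolz top [-32.1 -30.4 -12. ]
65 -1 y [-23.7 -20.3 -19.5] toolz top [-32.3 -30.5 -12.5]
65 1 y [17.  17.9 21.1] toolz top [-32.2 -30.5 -12.3]
80 -1 y [-24.4 -21.1 -20.2] toolz top [-32.3 -30.6 -12.6]
80 1 y [17.6 18.5 21.7] toolz top [-32.2 -30.6 -12.6]
sink 851 ((636.9183959960938, 226.2766571044922), (23.64980697631836, 21.800832748413086), 4.4133405685424805) tool mean [74.   0.3 94.7]
base 15940 ((642.4684448242188, 257.0310363769531), (85.17935943603516, 150.2937469482422), 4.178379058837891) tool mean [ 89.3 -31.9 133. ]
```

View pics/w8.png

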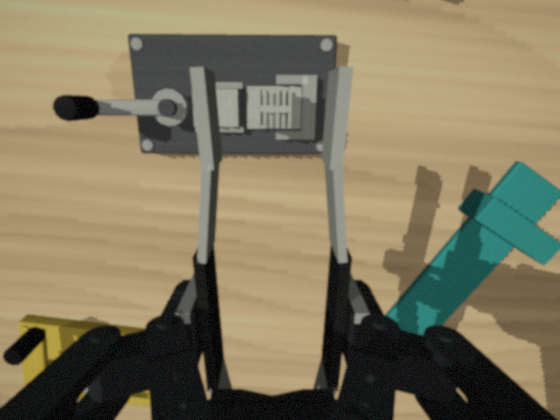

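```bash
python3 - <<'E'
from h import *
for n in('top','wrist'):
    a=grab(n);P=cloud(a);h=cv2.cvtColor(a['image'],cv2.COLOR_RGB2HSV)
    m=(h[...,0]>20)&(h[...,0]<32)&(h[...,1]>190)&(h[...,2]>60)&(P[...,2]>.005)&(P[...,2]<.07)
    q=P[m];print(n,len(q),np.percentile(q,[1,50,99],axis=0))
E
```

```text
top 11 [[0.40303373 0.44212272 0.01275601]
 [0.41489297 0.44474198 0.015499  ]
 [0.42894327 0.4468709  0.01717182]]
wrist 30 [[0.39235775 0.37957842 0.00565754]
 [0.42606358 0.40093597 0.01155912]
 [0.43319539 0.41907291 0.05675873]]
```

Request:
send_rows(deltas=[[[0,0.0014,0.02,0,0,0,0.25],[0,0,0.03,0,0,0,0.25],[0,0,0,0,0,0,0.25],[0,0,0,0,0,0,0.25]]])

```text
time_s: 17.9
position: [0.5642, 0.2189, 0.0985]
tool_rot: [[0.997, 0.079, 0.001], [0.079, -0.997, 0.0], [0.002, -0.0, -1.0]]
ft_force: [-0.3, 0.6, -0.7]
grip_width: 0.0532
gripper_force: 5.7
```

```bash
python3 t3.py w9.png
```

```text
[0.56418864 0.21890478 0.0985157 ] [0.9969071  0.07857452 0.00150678] [-0.26637187  0.6438107  -0.72583701] 0.053196895228905514 5.68625807762146
tongs x max 87.94558843558283
30 -1 y [-28.4 -24.2 -23.1] toolz top [-31.9 -30.3 -12.1]
30 1 y [20.7 21.9 26. ] toolz top [-32.  -30.3 -12.5]
40 -1 y [-25.5 -22.8 -22. ] toolz top [-32.  -30.5 -12.5]
40 1 y [19.6 20.5 23.1] toolz top [-32.2 -30.3 -11.7]
50 -1 y [-24.3 -21.7 -21. ] toolz top [-32.1 -30.3 -12.1]
50 1 y [18.4 19.3 22. ] toolz top [-32.2 -30.3 -11.9]
65 -1 y [-23.6 -20.3 -19.6] toolz top [-32.1 -30.5 -12.2]
65 1 y [17.  17.9 21.1] toolz top [-32.3 -30.4 -12.3]
80 -1 y [-24.4 -21.1 -20.2] toolz top [-32.3 -30.5 -12.4]
80 1 y [17.6 18.5 21.7] toolz top [-32.3 -30.6 -12.2]
sink 1350 ((636.8878784179688, 226.28488159179688), (23.879541397094727, 22.08683967590332), 4.069718837738037) tool mean [73.4 -1.6 46.6]
base 22902 ((642.3129272460938, 256.8226318359375), (85.45219421386719, 150.06207275390625), 4.164918422698975) tool mean [ 89.3 -36.8  84.8]
```

Request:
send_rows(deltas=[[[0,-0.0004,0.02,0,0,0,0.25],[0,0,0.025,0,0,0,0.25],[0,0,0.02,0,0,0,0.25],[0,0,0.013,0,0,0,0.25],[0,0,0,0,0,0,0.25],[0,0,0,0,0,0,0.25]]])

```text
time_s: 18.7
position: [0.5642, 0.2193, 0.0205]
tool_rot: [[0.997, 0.079, 0.002], [0.079, -0.997, 0.0], [0.002, -0.0, -1.0]]
ft_force: [-0.1, -0.1, -0.3]
grip_width: 0.0536
gripper_force: 5.7
```

```bash
python3 t3.py w10.png
```

```text
[0.56420676 0.21929    0.02046215] [0.99689691 0.0786984  0.00176554] [-0.0504079  -0.14097561 -0.28190936] 0.05355532737756528 5.686211809515953
tongs x max 95.02548719508856
30 -1 y [-28.3 -24.2 -23.1] toolz top [-32.  -30.3 -12.4]
30 1 y [20.8 21.9 26.1] toolz top [-31.9 -30.2 -12.5]
40 -1 y [-25.5 -22.8 -22. ] toolz top [-32.1 -30.4 -12.2]
40 1 y [19.6 20.5 37.5] toolz top [-32.1 -30.    4.8]
50 -1 y [-24.4 -21.7 -20.9] toolz top [-32.2 -30.3 -12.3]
50 1 y [ 5.8 18.9 36. ] toolz top [-31.9 -12.6   4.6]
65 -1 y [-39.3 -19.9  -6.1] toolz top [-32.1 -14.6   3.6]
65 1 y [ 5.3 17.2 28.7] toolz top [-32.1 -26.8   3.7]
80 -1 y [-39.3 -20.5  -6. ] toolz top [-32.1 -17.1   3.5]
80 1 y [ 5.3 17.7 28.9] toolz top [-32.2 -27.4   3.8]
sink 5628 ((632.7904052734375, 226.58123779296875), (35.56926727294922, 45.69537353515625), 8.703375816345215) tool mean [ 72.3  -2.6 -31.1]
base 46005 ((637.7672119140625, 256.45697021484375), (76.7530746459961, 150.98159790039062), 4.238707065582275) tool mean [ 83.8 -31.7   6.7]
```

Request:
send_rows(deltas=[[[0,0,0,0,0,0,0.18],[0,0,0,0,0,0,0.12],[0,0,0,0,0,0,0.07],[0,0,0,0,0,0,0.0],[0,0,0,0,0,0,-0.4],[0,0,0,0,0,0,-1],[0,0,0,0,0,0,-1],[0,0,0,0,0,0,-1]]], squeeze=38)

```text
time_s: 19.75
position: [0.5636, 0.2192, 0.0195]
tool_rot: [[0.997, 0.079, 0.0], [0.079, -0.997, 0.0], [0.0, -0.0, -1.0]]
ft_force: [-0.6, 0.5, 0.4]
grip_width: 0.0433
gripper_force: 39.0
```

Sleeve width is 43 mm at 39 N, so the sink is gripped. Lifting gently.

Request:
send_rows(deltas=[[[0,0,-0.003,0,0,0,-1],[0,0,-0.006,0,0,0,-1],[0,0,-0.01,0,0,0,-1],[0,0,-0.015,0,0,0,-1],[0,0,-0.02,0,0,0,-1],[0,0,-0.02,0,0,0,-1],[0,0,-0.02,0,0,0,-1],[0,0,-0.02,0,0,0,-1],[0,0,-0.012,0,0,0,-1],[0,0,-0.007,0,0,0,-1],[0,0,-0.003,0,0,0,-1],[0,0,0,0,0,0,-1]]])

```text
time_s: 21.25
position: [0.5635, 0.2191, 0.1551]
tool_rot: [[0.997, 0.079, -0.001], [0.079, -0.997, -0.0], [-0.001, 0.0, -1.0]]
ft_force: [-0.7, 0.4, -1.4]
grip_width: 0.0437
gripper_force: 38.8
```

Request:
send_rows(deltas=[[[0,0,0,0,0,0,-1],[0,0,0,0,0,0,-1],[0,0,0,0,0,0,-1],[0,0,0,0,0,0,-1]]])

```text
time_s: 21.75
position: [0.5636, 0.2192, 0.1553]
tool_rot: [[0.997, 0.079, -0.0], [0.079, -0.997, -0.0], [-0.0, 0.0, -1.0]]
ft_force: [0.0, -0.0, -1.7]
grip_width: 0.0433
gripper_force: 38.8
```

```bash
python3 t3.py w11.png | head -3; python3 - <<'E'
from h import *
s=telemetry.observe();print(s['qvel'].round(2))
a=grab('wrist');b=grab('top')
for d in(a,b):
    P=cloud(d);m=(abs(P[...,0]-.637)<.03)&(abs(P[...,1]-.2266)<.009)&(P[...,2]>.13)&(P[...,2]<.23);q=P[m];print(len(q),np.percentile(q,[2,50,98],axis=0) if len(q) else 0)
A=a['image'][0:300,120:420];B=grab('scene')['image'][170:320,320:480]
cv2.imwrite('pics/fin.png',np.hstack([A,cv2.resize(B,(400,300))[:, :] if 0 else cv2.resize(B,(320,300))])[...,::-1])
E
```

```text
[0.5635824  0.21918037 0.15532753] [ 9.96896598e-01  7.87219082e-02 -1.82428407e-04] [ 0.03556343 -0.03785076 -1.74803124] 0.04326974290554052 38.8145649433136
tongs x max 88.25724857167454
30 -1 y [-22.7 -19.1 -17.2] toolz top [-30.2 -28.6 -11. ]
[-0.01 -0.09 -0.02  0.08 -0.1  -0.01]
4661 [[0.62445078 0.21782808 0.15257024]
 [0.63796835 0.22665429 0.18698422]
 [0.65089017 0.23528864 0.19017362]]
0 0
```

View pics/fin.png

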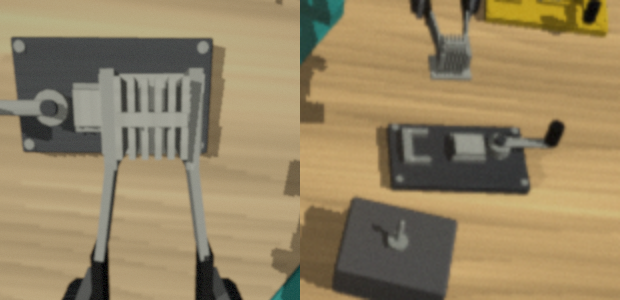

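The heat sink hangs upright in the tong pads (left view, sink at (150,115)). Its top is at 190 mm, so its underside is at about 150 mm. The lever is still in the free position in both views, so I'm handing in.

```bash
python3 -c "
from rig import env
print(env.close_job())"
```

```text
the job is handed in; nothing more can be done
None
```

The lever is swung to its free stop and the heat sink is held upright and still in the tongs, its underside about 15 cm above the desk; the job was handed in at about 22 s, and I got no verdict back.

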